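# Open the scrap well and scrape the dead parts into it

### The job

Lift the flush hatch of the rework unit off its seat and slide it in its channels all the way over the parking deck, so that the scrap well is open, and leave it lying there. Then take the scraper block and push the three dead components off the blue plate into the well, touching them only with the scraper and not with the fingers, and stand the scraper upright on the plate again. Leave the bottle, the spool and the screwdriver where they are.

Things in the scene. Friction and masses are not known exactly. Their poses are not given: they have to be found in the camera images.
- unit: Fixed grey bench unit, a low block 124 mm in x by 384 in y, z up; origin on the bench under the centre of its scrap well. In a row along its y axis: the blue plate (y -215 to -50 mm), the well closed by the hatch (y -50 to 50), the parking deck (y 50 to 155). Steel-lipped channels run along both x sides of well and deck.
- plate_mid (a point): Middle of the blue plate's top, 50 mm above the bench, at y -132 in the unit; axes as the unit. Plate 86 mm in x by 165 in y, flat, with rims 8 mm high along both x sides and at the -y end; at its +y end it drops straight into the well once that is open.
- well_mouth (a point): Middle of the well's mouth at plate height, 50 mm above the bench, at y 0 in the unit; axes as the unit. Clear mouth 92 mm in x by 100 in y, well floor 45 below. The hatch's seat is a ledge 6 below this point along both x sides. Channel walls' inner faces at x +-54; lips overhang to x +-46, their underside 16 and top 20 above this point.
- deck_stop (a point): Middle of the stop's foot at the +y end of the parking deck, 50 mm above the bench, at y 155 in the unit; axes as the unit. The bare deck runs level from here to the well's edge at y 50; the stop is 16 mm high.
- hatch_bar (a point): Centre of the handle bar of the loose aluminium hatch (about 0.3 kg): plate 104 (x) by 96 (y) by 6 mm, flush in its recess, edges under the lips. Bar 70 along x, 12 thick in y, 14 high, on two end posts, 30 above the plate's top. Bar is at unit y 0, height 80. It must rise over 6 mm to slide to +y; lips stop it at 16. On the deck the bar's height is 86, and at the stop its y is 107.
- scraper_mid (a point): Centre, half-way up, of the loose grey plastic scraper block (about 0.12 kg, 68 mm high), standing at the -y end of the blue plate: foot 76 (x) by 24 (y) by 18 mm high, and on it a grip rib 50 (x) by 16 (y) by 50 mm high. The point is 34 mm above its underside, axes those of the block, z up.
- choke: Dead component, loose grey square block 17 x 17 x 9 mm, 13 g, on the blue plate between scraper and well. Origin at the centre of its underside.
- relay: Dead component, loose black block 20 x 15 x 11 mm, 12 g, on the blue plate between scraper and well. Origin at the centre of its underside.
- heatsink: Dead component, loose finned aluminium block 16 x 16 x 10 mm, 11 g, on the blue plate between scraper and well. Origin at the centre of its underside.
- flux_bottle_mid (a point): Bystander: white bottle with black cap, 40 mm across, 85 high, standing on the bench beyond the unit; point half-way up.
- spool_mid (a point): Bystander: bare metal spool, 56 mm across, 36 high, standing on the bench beyond the unit; point half-way up.
- driver_grip (a point): Bystander: screwdriver, 150 mm long, lying on the bench on the robot's side of the unit; point on its handle.
Things that resemble listed ones, but are neither listed nor needed, are in the scene too. What is meant by the part that bears hatch_bar is not turquoise, and is the larger of those in its own colour. Of the things shaped like the part that bears scraper_mid, the grey one is meant.

How it is judged:
On the way, in this order (a step that is already met when the one before it is completed fails the run):
1. the hatch is slid open over the parking deck (y of hatch_bar in the frame of unit between 0.085 and 0.115 m and x of hatch_bar in the frame of unit between -0.01 and 0.01 m), for 0.2 s.
2. all three dead components are in the well (x of choke in the frame of unit between -0.054 and 0.054 m and y of choke in the frame of unit between -0.052 and 0.052 m and z of each of choke, relay, heatsink in the frame of unit below 0.038 m and x of relay in the frame of unit between -0.054 and 0.054 m and y of relay in the frame of unit between -0.052 and 0.052 m and x of heatsink in the frame of unit between -0.054 and 0.054 m and y of heatsink in the frame of unit between -0.052 and 0.052 m), for 0.2 s.
At the end, for the whole second after the job is handed in: The hatch lies flat on the parking deck in its channels, within about 20 mm of the stop; the three dead components lie in the well, below the ledge; the scraper stands upright on the blue plate, wholly or nearly behind the well's edge (all of step 1 and all of step 2 and z of hatch_bar in the frame of unit between 0.081 and 0.091 m and angle between hatch_bar's own z axis and vertical below 0.06 rad and y of scraper_mid in the frame of unit between -0.21 and -0.055 m and x of scraper_mid in the frame of unit between -0.034 and 0.034 m and z of scraper_mid in the frame of unit between 0.08 and 0.088 m and angle between scraper_mid's own z axis and vertical below 0.1 rad); the robot touches nothing.
It fails at once if a finger touches a dead component (contact force between the fingers and choke above 0.5 N or contact force between the fingers and relay above 0.5 N or contact force between the fingers and heatsink above 0.5 N).
It fails at once if bottle, spool or screwdriver moved by more than 30 mm (distance of any of flux_bottle_mid, spool_mid, driver_grip from where it was at the start of the episode above 0.03 m).
It also fails if it takes over 54 s, if anything falls off the work surface, if the arm or the gripper's body presses on something with over 40 N, if the wrist force passes 120 N, or if a joint passes its speed limit or range.

### The arm

A 7-joint arm with a two-finger parallel gripper is mounted at the origin on the work surface. World frame = base frame: x ahead of the robot, y to its left, z up, the work surface at z = 0. Lengths are in m, angles in rad, forces in N, time in s.
With the tool pointing down it reaches from about 0.4 to 0.925 m from the base axis. Payload 5.6 kg.
Tool frame: the origin (TCP) lies at the very end of the fingers, on their centre line; the grasp point (between the pads) lies 19 mm behind it; z points along the fingers, y is the direction in which the jaws open and shut (so a half turn about z gives the same grasp; the last joint's range is limited). The gripper opens to 85 mm and grips with 20 to 120 N. Pads are 22 mm wide; open, the fingers measure 114 mm over their backs; the gripper's body (76 mm by 85 mm) begins 54 mm behind the grasp point. The pads swing forward as they close: fully open they stand 13 mm farther back than shut.
Start: joints at [1.15, 0.468, -0.012, 1.603, 0.006, 1.071, -0.056], TCP at [0.24, -0.604, 0.231] pointing down, gripper open.
Joint ranges: [-2.53, 2.53], [-0.31, 2.02], [-1.57, 1.55], [0.28, 2.44], [-1.29, 4.43], [0.15, 1.84], [-2.92, 2.92]. Speed limits (rad/s): [2.57, 2.57, 3.14, 3.14, 3.14, 3.14, 3.14].

### API

Orientations are given as a rotation vector (axis times angle).
In Python, from station import r gives the robot as it stands.
- The arm moves only by the shell command python3 -m jog 'ROWS' [OPENING] [FORCE]. ROWS is JSON, a list of rows, each a list of 2 entries, a list of its own where there are three numbers: the shift along the tool's x, y, z in m, then the turn about the tool's z in rad. In form: [[[dx, dy, dz], yaw], ...]. A call has 1 to 20 rows; each row shifts and turns the commanded pose from where the row before left it, along the tool's axes as they then stand; what a row does not reach is not made up. A row lasts 1/10 s, in which the tool goes at most 50 mm and 8.59 degrees, less where a joint would pass 70% of its speed; a pose out of reach is approached as far as the arm can. A call is refused whole if a number of a shift passes 0.05 or a number of a turn 0.15, either way. A call with a gripper value outside its range is refused whole. OPENING is the closure, from 0 (fully open) to 1 (shut), set as the call begins (- or left out, the last holds). The fingers move at their own pace and stop on an object; FORCE is the grip in N (left out, the last holds). Time passes only in rows, so rows that do not move let the fingers close. It gives the time, the measured TCP pose, the force and the opening at its end, in the units of the state.
- r.observe(): the state, without advancing time (a new reading comes with each control period).
- r.capture(name): name is "side" or "top"; returns (picture, depth): 420x560x3 uint8, red, green, blue; 420x560 float32, m along the optical axis (not along the pixel's ray), 0 where there is no reading.
- r.camera_params(name): a dict with "mtx" (3x3 intrinsics, pixels), "rvec" (rotation vector, rad) and "tvec" (3), from world to camera coordinates, as OpenCV has them. Camera axes: x right, y down, z forward; pixel columns grow to the right and rows downward; lengths in m; the calibration is good to about 2 mm. A picture is of the moment at which its call begins. camera_params takes no time and is no camera call.
- r.hand_in(): hands the job in, once; it reports no verdict.
Trained networks look in the newest picture that a camera, given by its name, has taken for a name from the list of things; names that differ only in an ending like _2 or _b are one class to them, and where a whole thing is asked for, a point or a joint stands for the part that bears it (a point fixed in the world has none). Each returns a list of dicts, best first, with "confidence" (0 to 1); they miss things now and then, are a little off and sometimes report something else, mostly with a low value. They report only what shows in the picture. A call takes as long as a camera call. They do not tell look-alikes from the thing itself.
- r.look_for(query, camera): "bbox" ([left, top, right, bottom] in pixels, round what is visible of it).
- r.outline_of(query, camera): "pixels" (420x560 bool, what is visible of it) and "bbox" ([left, top, right, bottom] in pixels, round what is visible of it).
- r.landmark_of(query, camera): "centre" ([column, row] in pixels: a listed point, or the origin of a listed thing).
The state is a dict: "time": time; "qpos": joint angles; "qvel": joint speeds; "tau": joint torques, N m; "tcp_pos": TCP position; "tcp_rot": TCP orientation; "wrist_force": force on the tool from outside, world axes, zero at the start; "ft_torque": the same for the moment, N m; "grip_width": finger opening in m.
Only numpy, scipy, OpenCV 4.12 (cv2) and the standard library are available. Lean on these libraries where they do the work, as an engineer would, in place of code of your own. Each camera call takes 0.05 s, during which the arm holds its last target.

## Working session

There is one attempt and no reset: what is moved stays moved. The work goes in short steps, Python scripts to look and compute and a shell command to move; the robot and the scene stay as the last step left them, time stands still between calls to the robot, and variables do not carry over. Pictures are saved under pics/ and viewed, and the job is handed in when it is done.

```bash
ls; mkdir -p pics
python3 - <<'E'
from station import r
import cv2
s=r.observe()
print({k:s[k] for k in ('time','tcp_pos','tcp_rot','grip_width','wrist_force')})
for n in('side','top'):
    p,d=r.capture(n); cv2.imwrite(f'pics/{n}0.png',p[:,:,::-1])
    print(n,r.camera_params(n))
    for q in('hatch_bar','scraper_mid','choke','relay','heatsink','unit','well_mouth','deck_stop','plate_mid'):
        print(q,[(tuple(round(float(x)) for x in a['centre']),round(a['confidence'],2)) for a in r.landmark_of(q,n)])
E
```

```text
pics
{'time': 0.0, 'tcp_pos': array([ 0.23948644, -0.6036573 ,  0.23031547]), 'tcp_rot': array([-3.08401738e+00, -5.89440170e-01,  7.22906645e-04]), 'grip_width': 0.08555837093050399, 'wrist_force': array([-0.51330374,  0.49012052, -0.5306437 ])}
side {'mtx': array([[507.99718595,   0.        , 278.42499553],
       [  0.        , 507.99718595, 211.162091  ],
       [  0.        ,   0.        ,   1.        ]]), 'rvec': array([ 0.25151836, -2.71651914,  1.38872132]), 'tvec': array([0.51636939, 0.11422059, 0.84577814])}
hatch_bar [((389, 316), 0.89), ((384, 231), 0.85), ((262, 228), 0.72)]
scraper_mid [((265, 165), 0.73), ((258, 159), 0.57)]
choke [((269, 213), 0.45)]
relay [((259, 201), 0.45)]
heatsink [((274, 192), 0.42)]
unit [((263, 263), 0.69)]
well_mouth [((264, 164), 0.46)]
deck_stop [((259, 313), 0.83)]
plate_mid [((266, 194), 0.84)]
top {'mtx': array([[492.22323341,   0.        , 278.40158155],
       [  0.        , 492.22323341, 200.95733043],
       [  0.        ,   0.        ,   1.        ]]), 'rvec': array([ 2.10372148, -2.12710346,  0.14732785]), 'tvec': array([0.04166436, 0.54902575, 0.79824884])}
hatch_bar [((194, 329), 0.73), ((329, 329), 0.7), ((263, 200), 0.65)]
scraper_mid [((440, 160), 0.95), ((379, 176), 0.69)]
choke [((308, 199), 0.58)]
relay [((326, 188), 0.63)]
heatsink [((350, 199), 0.39)]
unit [((308, 202), 0.28)]
well_mouth [((320, 115), 0.48)]
deck_stop [((176, 222), 0.8)]
plate_mid [((341, 188), 0.59)]
```

View pics/side0.png

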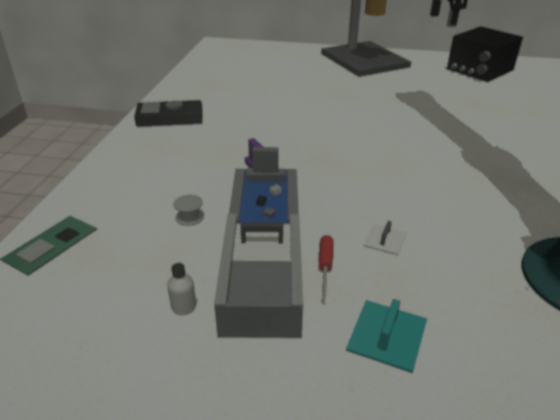

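View pics/top0.png

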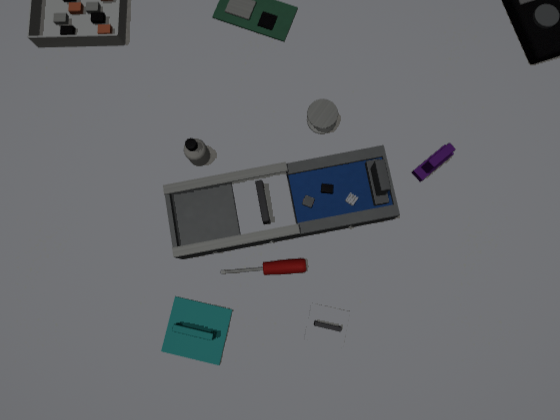

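The side view shows the hatch (white, around 262,228) with the deck in front of it and the bottle at (181,290). The top view shows the hatch bar at (263,201), the grey scraper at (379,178), and the three parts at (308,201), (326,188) and (351,199). The driver is at (285,267), the spool at (322,115), and the turquoise and small white look-alikes are below. Next I'll compute positions.

```bash
cat > h.py <<'E'
import numpy as np, cv2
from station import r
from scipy.spatial.transform import Rotation as R
def cam(n):
    c=r.camera_params(n); M=cv2.Rodrigues(np.array(c['rvec']))[0]; return c['mtx'],M,np.array(c['tvec']).ravel()
def at_z(n,uv,z):
    K,M,t=cam(n); uv=np.atleast_2d(np.array(uv,float))
    d=np.c_[(uv-[K[0,2],K[1,2]])/[K[0,0],K[1,1]],np.ones(len(uv))]@M
    o=-M.T@t
    return o+d*((z-o[2])/d[:,2])[:,None]
def cloud(n,d):
    K,M,t=cam(n); v,u=np.mgrid[:d.shape[0],:d.shape[1]]
    c=np.stack([(u-K[0,2])/K[0,0]*d,(v-K[1,2])/K[1,1]*d,d],-1)
    return (c-t)@M
def proj(n,P):
    K,M,t=cam(n); p=(np.atleast_2d(P)@M.T+t)@K.T; return p[:,:2]/p[:,2:]
E
python3 - <<'E'
from h import *
p,d=r.capture('top'); ps,ds=r.capture('side')
np.savez('c0.npz',p=p,d=d,ps=ps,ds=ds)
print(at_z('top',[263,200],.08),at_z('side',[262,228],.08))
print(at_z('top',[379,176],.084),at_z('side',[265,165],.084))
for n,im,dd in(('top',p,d),('side',ps,ds)):
    hsv=cv2.cvtColor(im,cv2.COLOR_RGB2HSV)
    m=cv2.inRange(hsv,(105,120,30),(125,255,255)); 
    k,l,st,ce=cv2.connectedComponentsWithStats(m); i=1+st[1:,4].argmax()
    v,u=np.nonzero(l==i); W=at_z(n,np.c_[u,v],.05)[:,:2].astype(np.float32)
    print(n,'blue',st[i],cv2.minAreaRect(W*1000))
    C=cloud(n,dd)[l==i]; C=C[dd[l==i]>0]; print('z',np.percentile(C[:,2],[5,50,95]))
C=cloud('top',d)
for z0,z1 in((.06,.075),(.077,.095),(.1,.13)):
    m=(d>0)&(C[...,2]>z0)&(C[...,2]<z1)
    k,l,st,ce=cv2.connectedComponentsWithStats(m.astype(np.uint8))
    for i in range(1,k):
        if st[i,4]>40: 
            W=C[l==i][:,:2].astype(np.float32); print(z0,st[i],ce[i].round(),cv2.minAreaRect(W*1000),np.median(C[l==i][:,2]))
x=cv2.resize(p[130:270,150:410],None,fx=3,fy=3,interpolation=cv2.INTER_CUBIC); cv2.imwrite('pics/z0.png',np.clip(x[:,:,::-1]*1.5,0,255))
E
```

```text
[[0.54587301 0.06005047 0.08      ]] [[0.54066805 0.06433627 0.08      ]]
[[ 0.58263072 -0.13188536  0.084     ]] [[ 0.57507833 -0.12591645  0.084     ]]
top blue [ 288  160  105   63 3576] ((568.293701171875, -69.50050354003906), (84.95305633544922, 165.62403869628906), 10.146493911743164)
z [0.04800558 0.0503964  0.05299671]
side blue [ 240  181   47   41 1341] ((563.1324462890625, -56.99340057373047), (81.79476928710938, 130.5424346923828), 9.793289184570312)
z [0.04799013 0.04952212 0.05113901]
0.06 [186 139  17  17 111] [195. 149.] ((642.9003295898438, 179.5971221923828), (23.366121292114258, 29.55150032043457), 44.308841705322266) 0.06260001095005076
0.06 [427 142  29  25 282] [441. 155.] ((622.4986572265625, -240.7762451171875), (15.910429000854492, 50.516605377197266), 38.965538024902344) 0.06811596107593344
0.06 [365 158  24  47 318] [375. 185.] ((578.6958618164062, -131.0830841064453), (76.5665512084961, 24.382736206054688), 9.793041229248047) 0.06815194953465828
0.06 [ 163  161  137   96 2830] [224. 211.] ((535.37939453125, 113.35871887207031), (124.72271728515625, 219.630
[... 273 characters left out ...]
25, 182.32696533203125), (18.2568359375, 19.40791130065918), 1.455201268196106) 0.08555456475068432
0.077 [371 164  17  31  82] [376. 181.] ((575.3923950195312, -125.01057434082031), (51.02848434448242, 13.536589622497559), 25.69172477722168) 0.08535186854651412
0.077 [255 180  15  42 311] [262. 200.] ((545.21435546875, 61.444210052490234), (69.6697998046875, 12.124921798706055), 10.017946243286133) 0.08704772242176466
0.1 [373 159  18  33 386] [381. 175.] ((578.216552734375, -131.26214599609375), (50.05768966674805, 16.75688934326172), 10.185850143432617) 0.11770152523792715[ WARN:0@1.835] global loadsave.cpp:1063 imwrite_ Unsupported depth image for selected encoder is fallbacked to CV_8U.
```

View pics/z0.png

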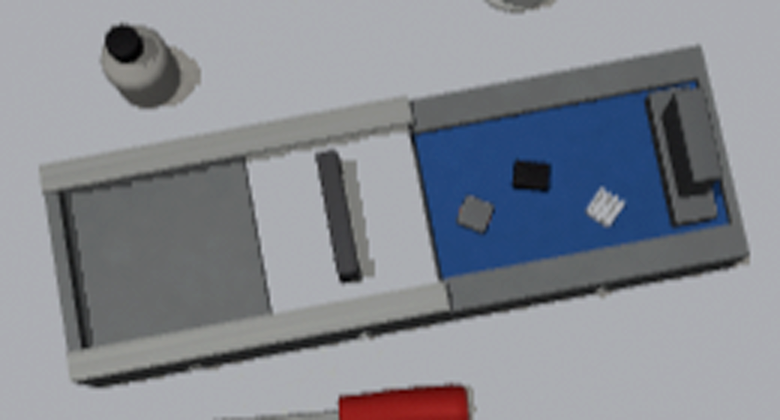

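Everything agrees: the unit's yaw is about 10.1°, the bar is at (545.2, 61.4) mm and 70×12, and the scraper is at (578.4, -131.2). In unit coordinates the scraper's y is about -195. First I'll turn the tool to match.

```bash
python3 -m jog '[[[0,0,0],0.1],[[0,0,0],0.1],[[0,0,0],0]]' 0 60
cat >> h.py <<'E'
TH=np.deg2rad(10.1); UX=np.array([np.cos(TH),np.sin(TH),0]); UY=np.array([-np.sin(TH),np.cos(TH),0]); UO=np.array([.5452,.0614,0])
def unit(P): P=np.asarray(P)-UO; return np.array([P@UX,P@UY,P[2]])
def go(target): # world target of TCP -> tool shift
    s=r.observe(); A=R.from_rotvec(s['tcp_rot']).as_matrix()
    print('t',s['time'],'tcp',s['tcp_pos'].round(4),'unit',unit(s['tcp_pos']).round(4),'shift',(A.T@(np.array(target)-s['tcp_pos'])).round(4),'yaw needed',round(float(np.arctan2(A[1,0],A[0,0])-TH),4),'tilt',A[:,2].round(3),'F',s['wrist_force'].round(1),'w',round(s['grip_width'],4))
E
python3 -c "
from h import *
go([.5452,.0614,.16])"
```

```text
time: 1.4
tcp_pos: [0.2398, -0.6042, 0.2313]
tcp_rot: [3.129, 0.278, -0.0]
wrist_force: [-0.3, -0.3, -0.1]
grip_width: 0.0856
t 1.4 tcp [ 0.2398 -0.6042  0.2313] unit [-0.4174 -0.6017  0.2313] shift [ 0.4182 -0.6012  0.0712] yaw needed 0.0012 tilt [-0. -0. -1.] F [-0.3 -0.3 -0.1] w 0.0856
```

```bash
python3 -m jog '[[[0.01,-0.015,0],0],[[0.02,-0.03,0],0],[[0.022,-0.032,0],0],[[0.022,-0.032,0],0],[[0.022,-0.032,0],0],[[0.022,-0.032,0],0],[[0.022,-0.032,0],0],[[0.022,-0.032,0],0],[[0.022,-0.032,0.003],0],[[0.022,-0.032,0.005],0],[[0.022,-0.032,0.005],0],[[0.022,-0.032,0.005],0],[[0.022,-0.032,0.005],0],[[0.022,-0.032,0.005],0],[[0.022,-0.032,0.005],0],[[0.022,-0.032,0.005],0],[[0.022,-0.032,0.005],0],[[0.022,-0.03,0.005],0],[[0.02,-0.02,0],0],[[0.01,-0.01,0],0]]' 0 60
python3 -c "
from h import *
go([.5452,.0614,.16])"
```

```text
time: 3.4
tcp_pos: [0.5428, 0.0473, 0.1833]
tcp_rot: [-3.127, -0.287, -0.001]
wrist_force: [-0.8, 0.2, -0.2]
grip_width: 0.0856
t 3.4 tcp [0.5428 0.0473 0.1833] unit [-0.0049 -0.0135  0.1833] shift [ 0.0049 -0.0134  0.0233] yaw needed 0.0069 tilt [ 0.001  0.001 -1.   ] F [-0.8  0.2 -0.2] w 0.0856
```

```bash
python3 -m jog '[[[0.003,-0.008,0.01],0.006],[[0.002,-0.005,0.013],0],[[0,0,0.015],0],[[0,0,0.015],0],[[0,0,0.015],0],[[0,0,0],0],[[0,0,0],0]]' 0 60
python3 - <<'E'
from h import *
go([.5452,.0614,.062])
p,d=r.capture('side'); cv2.imwrite('pics/s1.png',cv2.resize(p[100:360,150:370],None,fx=2.3,fy=2.3)[:,:,::-1])
E
```

```text
time: 4.1
tcp_pos: [0.5442, 0.0577, 0.1148]
tcp_rot: [3.13, 0.269, -0.001]
wrist_force: [0.1, -1.2, -0.1]
grip_width: 0.0851
t 4.1 tcp [0.5442 0.0577 0.1148] unit [-0.0016 -0.0035  0.1148] shift [ 0.0016 -0.0035  0.0528] yaw needed -0.005 tilt [-0.001 -0.    -1.   ] F [ 0.1 -1.2 -0.1] w 0.0851
```

View pics/s1.png

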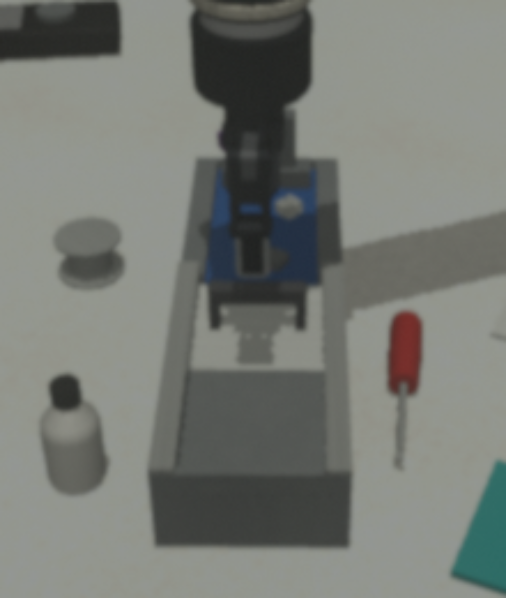

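The gripper is lined up above the bar, which shows at about (257,295) in the zoomed picture, and it is clear of the scraper. I'll descend and grip.

```bash
python3 -m jog '[[[0.001,-0.002,0.012],-0.004],[[0.001,-0.002,0.012],0],[[0,0,0.012],0],[[0,0,0.012],0],[[0,0,0.004],0],[[0,0,0],0],[[0,0,0],0]]' 0 60 && python3 -c "
from h import *
go([.5452,.0614,.062])"
```

```text
time: 4.85
tcp_pos: [0.5459, 0.0625, 0.0633]
tcp_rot: [-3.129, -0.276, -0.0]
wrist_force: [0.1, -0.2, -0.1]
grip_width: 0.0854
t 4.85 tcp [0.5459 0.0625 0.0633] unit [0.0009 0.0009 0.0633] shift [-0.0009  0.0009  0.0013] yaw needed -0.0006 tilt [ 0.  0. -1.] F [ 0.1 -0.2 -0.1] w 0.0854
```

```bash
python3 -m jog '[[[0,0,0],0],[[0,0,0],0],[[0,0,0],0],[[0,0,0],0],[[0,0,0],0],[[0,0,0],0],[[0,0,0],0],[[0,0,0],0]]' 1 70 && python3 -m jog '[[[0,0,-0.003],0],[[0,0,-0.003],0],[[0,0,-0.003],0],[[0,0,-0.002],0],[[0,0,0],0],[[0,0,0],0]]' && python3 -c "
from h import *
go([.5452,.0614,.073])"
```

```text
time: 5.65
tcp_pos: [0.5459, 0.0624, 0.0636]
tcp_rot: [3.129, 0.276, 0.001]
wrist_force: [-1.3, -0.7, 4.1]
grip_width: 0.0102
time: 6.25
tcp_pos: [0.5457, 0.0623, 0.0742]
tcp_rot: [3.129, 0.276, -0.0]
wrist_force: [0.4, 0.3, -2.7]
grip_width: 0.0107
t 6.25 tcp [0.5457 0.0623 0.0742] unit [0.0006 0.0009 0.0742] shift [-0.0006  0.0009  0.0012] yaw needed -0.0006 tilt [-0. -0. -1.] F [ 0.4  0.3 -2.7] w 0.0107
```

The hatch is held, with a load of about 2.8 N, and has risen about 10.6 mm. Now I'll slide it.

```bash
python3 -m jog '[[[0,-0.004,0],0],[[0,-0.008,0],0],[[0,-0.01,0],0],[[0,-0.01,0],0],[[0,-0.01,0],0],[[0,-0.01,0],0],[[0,0,0],0]]' && python3 -c "
from h import *
go([.5452,.0614,.073])
go(UO+UY*.104+[0,0,.073])"
```

```text
time: 6.95
tcp_pos: [0.5362, 0.1161, 0.0743]
tcp_rot: [-3.128, -0.281, -0.0]
wrist_force: [0.2, -0.1, -4.0]
grip_width: 0.0104
t 6.95 tcp [0.5362 0.1161 0.0743] unit [0.0007 0.0555 0.0743] shift [-0.0008  0.0555  0.0013] yaw needed 0.0027 tilt [-0.     0.001 -1.   ] F [ 0.2 -0.1 -4. ] w 0.0104
t 6.95 tcp [0.5362 0.1161 0.0743] unit [0.0007 0.0555 0.0743] shift [-0.0006 -0.0485  0.0014] yaw needed 0.0027 tilt [-0.     0.001 -1.   ] F [ 0.2 -0.1 -4. ] w 0.0104
```

```bash
python3 -m jog '[[[0,-0.008,0],0.002],[[0,-0.01,0],0],[[0,-0.01,0],0],[[0,-0.01,0],0],[[0,-0.007,0],0],[[0,-0.003,0],0],[[0,0,0],0],[[0,0,0],0]]' && python3 -c "
from h import *
go(UO+UY*.104+[0,0,.070])"
```

```text
time: 7.75
tcp_pos: [0.5284, 0.1604, 0.0742]
tcp_rot: [3.129, 0.272, -0.0]
wrist_force: [0.0, 0.6, -3.9]
grip_width: 0.0106
t 7.75 tcp [0.5284 0.1604 0.0742] unit [0.0008 0.1005 0.0742] shift [-0.0008 -0.0035  0.0042] yaw needed -0.0029 tilt [-0. -0. -1.] F [ 0.   0.6 -3.9] w 0.0106
```

```bash
python3 -m jog '[[[0,-0.003,0],-0.002],[[0,0,0.002],0],[[0,0,0.002],0],[[0,0,0.001],0],[[0,0,0],0]]' && python3 -c "
from h import *
go(UO+UY*.104+[0,0,.070])"
```

```text
time: 8.25
tcp_pos: [0.5278, 0.1636, 0.0696]
tcp_rot: [3.129, 0.275, -0.0]
wrist_force: [-1.7, -0.6, 2.7]
grip_width: 0.0104
t 8.25 tcp [0.5278 0.1636 0.0696] unit [0.0008 0.1037 0.0696] shift [-0.0008 -0.0003 -0.0004] yaw needed -0.0008 tilt [-0. -0. -1.] F [-1.7 -0.6  2.7] w 0.0104
```

```bash
python3 -m jog '[[[0,0,0],0],[[0,0,0],0],[[0,0,0],0],[[0,0,0],0],[[0,0,0],0],[[0,0,0],0]]' 0 && python3 -m jog '[[[0,0,-0.01],0],[[0,0,-0.02],0],[[0,0,-0.03],0],[[0,0,-0.03],0],[[0,0,-0.01],0]]'
python3 - <<'E'
from h import *
p,d=r.capture('side'); cv2.imwrite('pics/s2.png',cv2.resize(p[100:360,150:370],None,fx=2.3,fy=2.3)[:,:,::-1])
go([.5784,-.1312,.16])
E
```

```text
time: 8.85
tcp_pos: [0.5279, 0.1638, 0.0692]
tcp_rot: [-3.129, -0.276, -0.0]
wrist_force: [-0.4, 0.0, 0.1]
grip_width: 0.0854
time: 9.35
tcp_pos: [0.5296, 0.1646, 0.173]
tcp_rot: [-3.128, -0.276, -0.009]
wrist_force: [-0.3, 1.3, 0.1]
grip_width: 0.0854
t 9.4 tcp [0.5297 0.1645 0.1731] unit [0.0028 0.1043 0.1731] shift [-0.0038  0.2997  0.0129] yaw needed -0.0006 tilt [ 0.006  0.002 -1.   ] F [0.6 0.1 0.5] w 0.0854
```

View pics/s2.png

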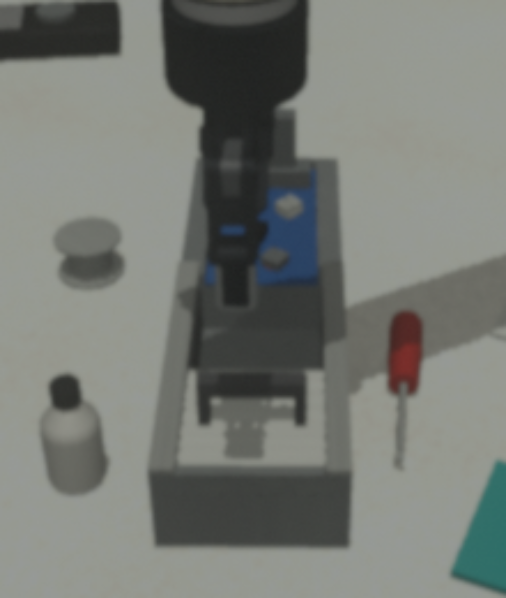

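The hatch lies on the deck against the stop end, with its bar at about (248,385) in the zoomed picture, and the well is open. On to the scraper.

```bash
python3 -m jog '[[[0,0.01,0],0],[[0,0.02,0],0],[[0,0.03,0],0],[[0,0.035,0],0],[[0,0.035,0],0],[[0,0.035,0],0],[[0,0.035,0],0],[[0,0.035,0],0],[[0,0.03,0],0],[[0,0.02,0],0],[[-0.003,0.01,0],0],[[0,0.005,0],0],[[0,0,0],0],[[0,0,0],0]]'
python3 - <<'E'
from h import *
go([.5784,-.1312,.082])
E
```

```text
time: 10.8
tcp_pos: [0.5771, -0.1307, 0.169]
tcp_rot: [-3.128, -0.278, 0.001]
wrist_force: [-1.0, -0.4, -0.3]
grip_width: 0.0856
t 10.8 tcp [ 0.5771 -0.1307  0.169 ] unit [-0.0023 -0.1947  0.169 ] shift [0.0012 0.0008 0.087 ] yaw needed 0.0011 tilt [-0.001  0.001 -1.   ] F [-1.  -0.4 -0.3] w 0.0856
```

```bash
python3 -m jog '[[[0.001,0.001,0.01],0],[[0,0,0.016],0],[[0,0,0.016],0],[[0,0,0.016],0],[[0,0,0.016],0],[[0,0,0.012],0],[[0,0,0],0],[[0,0,0],0]]'
python3 - <<'E'
from h import *
go([.5784,-.1312,.082])
p,d=r.capture('side'); cv2.imwrite('pics/s3.png',cv2.resize(p[100:360,150:370],None,fx=2.3,fy=2.3)[:,:,::-1])
E
```

```text
time: 11.6
tcp_pos: [0.5786, -0.1326, 0.0832]
tcp_rot: [-3.129, -0.276, 0.0]
wrist_force: [0.1, 0.8, 0.1]
grip_width: 0.0855
t 11.6 tcp [ 0.5786 -0.1326  0.0832] unit [-0.0011 -0.1969  0.0832] shift [ 0.     -0.0015  0.0012] yaw needed -0.0002 tilt [-0.  0. -1.] F [0.1 0.8 0.1] w 0.0855
```

View pics/s3.png

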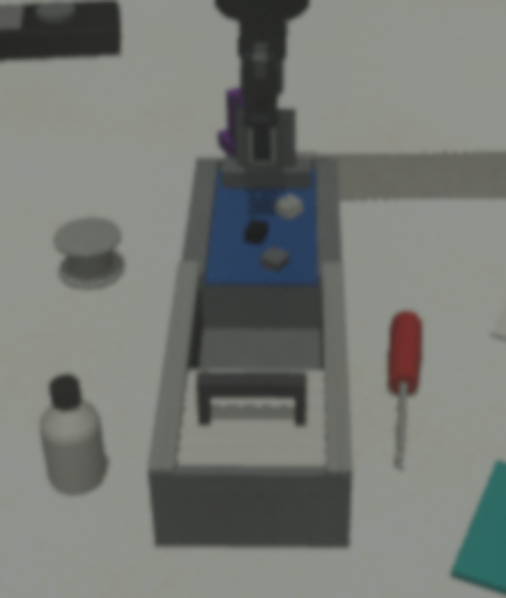

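The fingers straddle the rib at about (262,140) in the zoomed picture, and all three parts are still in place. Closing now.

```bash
python3 -m jog '[[[0,-0.001,0],0],[[0,0,0],0],[[0,0,0],0],[[0,0,0],0],[[0,0,0],0],[[0,0,0],0],[[0,0,0],0],[[0,0,0],0]]' 1 60 && python3 -c "
from h import *
go(UO-UY*.05+[0,0,.083])"
```

```text
time: 12.45
tcp_pos: [0.5785, -0.1319, 0.0835]
tcp_rot: [3.129, 0.276, 0.001]
wrist_force: [-1.2, 1.5, 3.2]
grip_width: 0.0152
t 12.45 tcp [ 0.5785 -0.1319  0.0835] unit [-0.0011 -0.1962  0.0835] shift [ 0.001  -0.1462  0.0005] yaw needed -0.0005 tilt [ 0. -0. -1.] F [-1.2  1.5  3.2] w 0.0152
```

```bash
python3 -m jog '[[[0,-0.002,0],0],[[0,-0.004,0],0],[[0,-0.006,0],0],[[0,-0.006,0],0],[[0,-0.006,0],0],[[0,-0.006,0],0],[[0,-0.006,0],0],[[0,-0.006,0],0],[[0,-0.006,0],0],[[0,-0.006,0],0],[[0,-0.006,0],0],[[0,-0.006,0],0],[[0,-0.006,0],0],[[0,-0.006,0],0],[[0,-0.006,0],0],[[0,-0.006,0],0],[[0,-0.004,0],0],[[0,0,0],0]]'
python3 - <<'E'
from h import *
go(UO-UY*.05+[0,0,.083])
p,d=r.capture('side'); cv2.imwrite('pics/s4.png',cv2.resize(p[100:360,150:370],None,fx=2.3,fy=2.3)[:,:,::-1])
E
```

```text
time: 14.25
tcp_pos: [0.5618, -0.0382, 0.0835]
tcp_rot: [-3.129, -0.277, -0.0]
wrist_force: [0.2, -1.0, 6.2]
grip_width: 0.0149
t 14.25 tcp [ 0.5618 -0.0382  0.0835] unit [-0.0011 -0.101   0.0835] shift [ 0.0012 -0.051   0.0005] yaw needed 0.0004 tilt [ 0.  0. -1.] F [ 0.2 -1.   6.2] w 0.0149
```

View pics/s4.png

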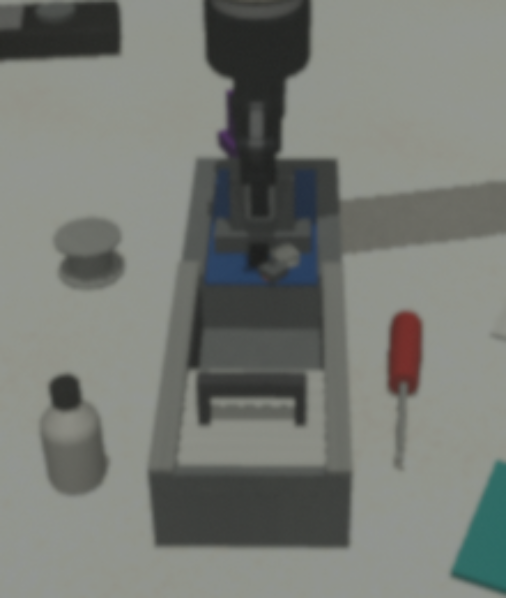

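All three parts are gathered in front of the foot near (270,260) in the zoomed picture. I'll push on over the edge.

```bash
python3 -m jog '[[[0,-0.004,0],0],[[0,-0.006,0],0],[[0,-0.006,0],0],[[0,-0.006,0],0],[[0,-0.006,0],0],[[0,-0.006,0],0],[[0,-0.006,0],0],[[0,-0.006,0],0],[[0,-0.005,0],0],[[0,0,0],0],[[0,0,0],0]]'
python3 - <<'E'
from h import *
go(UO-UY*.05+[0,0,.083])
p,d=r.capture('side'); cv2.imwrite('pics/s5.png',cv2.resize(p[100:360,150:370],None,fx=2.3,fy=2.3)[:,:,::-1])
E
```

```text
time: 15.4
tcp_pos: [0.5527, 0.0122, 0.0835]
tcp_rot: [-3.129, -0.277, 0.0]
wrist_force: [0.3, -1.0, 7.2]
grip_width: 0.0153
t 15.4 tcp [0.5527 0.0122 0.0835] unit [-0.0012 -0.0498  0.0835] shift [0.0012 0.0002 0.0005] yaw needed 0.0004 tilt [-0.     0.001 -1.   ] F [ 0.3 -1.   7.2] w 0.0153
```

View pics/s5.png

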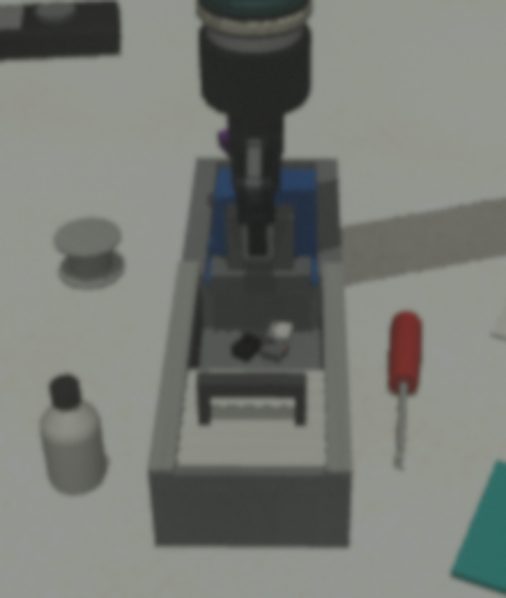

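All three parts lie on the well floor, around (260,345) in the zoomed picture. I'll pull the scraper back to about y = -0.11 and release it.

```bash
python3 -m jog '[[[0,0.004,0],0],[[0,0.008,0],0],[[0,0.008,0],0],[[0,0.008,0],0],[[0,0.008,0],0],[[0,0.008,0],0],[[0,0.008,0],0],[[0,0.006,0],0],[[0,0.002,0],0],[[0,0,0],0],[[0,0,0],0]]' && python3 -m jog '[[[0,0,0],0],[[0,0,0],0],[[0,0,0],0],[[0,0,0],0],[[0,0,0],0],[[0,0,0],0]]' 0 && python3 -m jog '[[[0,0,-0.006],0],[[0,0,-0.015],0],[[0,0,-0.02],0],[[0,0,-0.025],0],[[0,0,-0.03],0],[[0,0,-0.03],0],[[0,0,-0.01],0],[[0,0,0],0]]' && python3 -m jog '[[[-0.02,0.01,0],0],[[-0.02,0.02,0],0],[[-0.02,0.03,0],0],[[-0.02,0.035,0],0],[[-0.02,0.035,0],0],[[-0.02,0.035,0],0],[[-0.02,0.03,0],0],[[-0.02,0.03,0],0],[[-0.01,0.01,0],0],[[0,0,0],0]]'
python3 - <<'E'
from h import *
go([.5,0,.2])
p,d=r.capture('top'); cv2.imwrite('pics/t6.png',cv2.resize(p[130:270,150:410],None,fx=3,fy=3)[:,:,::-1])
C=cloud('top',d)
for z0,z1 in((.078,.1),(.11,.125),(.063,.0705)):
    m=(d>0)&(C[...,2]>z0)&(C[...,2]<z1)
    k,l,st,ce=cv2.connectedComponentsWithStats(m.astype(np.uint8))
    for i in range(1,k):
        if st[i,4]>40:
            (x,y),wh,a=cv2.minAreaRect((C[l==i][:,:2]*1000).astype(np.float32)); z=np.median(C[l==i][:,2]); print(st[i],unit([x/1e3,y/1e3,z]).round(4),wh,a)
for q in('choke','relay','heatsink'):
    for a in r.landmark_of(q,'top')[:2]: print(q,a['centre'],a['confidence'],unit(at_z('top',a['centre'],.01)[0]).round(3),unit(C[int(a['centre'][1]),int(a['centre'][0])]).round(3))
p,d=r.capture('side'); cv2.imwrite('pics/s6.png',cv2.resize(p[100:360,150:370],None,fx=2.3,fy=2.3)[:,:,::-1])
E
```

```text
time: 16.55
tcp_pos: [0.5633, -0.0449, 0.0836]
tcp_rot: [-3.126, -0.278, -0.0]
wrist_force: [0.1, 3.1, 6.4]
grip_width: 0.0151
time: 17.15
tcp_pos: [0.5634, -0.0483, 0.0832]
tcp_rot: [-3.129, -0.275, 0.0]
wrist_force: [-0.6, -0.5, 1.1]
grip_width: 0.0855
time: 17.95
tcp_pos: [0.5645, -0.0483, 0.2217]
tcp_rot: [3.128, 0.275, 0.007]
wrist_force: [-0.0, 0.7, 0.2]
grip_width: 0.0852
time: 18.95
tcp_pos: [0.4351, -0.3106, 0.218]
tcp_rot: [-3.129, -0.269, 0.004]
wrist_force: [0.0, 0.3, -0.3]
grip_width: 0.0854
t 18.95 tcp [ 0.4351 -0.3106  0.218 ] unit [-0.1736 -0.347   0.218 ] shift [ 0.117  -0.295   0.0181] yaw needed -0.0048 tilt [-0.003  0.001 -1.   ] F [ 0.   0.3 -0.3] w 0.0854
[185 138  12  12 115] [0.1191 0.1013 0.0849] (18.66925811767578, 18.347900390625) 44.09880447387695
[319 174  15  30  55] [-0.0032 -0.1006  0.0901] (49.800148010253906, 12.822936058044434) 26.747119903564453
[193 190  15  44 358] [-1.000e-04  1.037e-01  9.290e-02] (70.19171905517578, 12.611919403076172) 9.609807014465332
[320 169  16  32 326] [-0.0008 -0.1074  0.118 ] (49.992767333984375, 16.19348907470703) 10.10481071472168
[428 142  28  25 262] [ 0.0232 -0.3111  0.0682] (15.912820816040039, 49.11882781982422) 38.9466552734375
[250 162  37  15 144] [ 0.0536 -0.0197  0.0696] (16.985172271728516, 61.65195083618164) 9.535088539123535
[227 169  27  12  79] [0.0528 0.0295 0.0695] (15.625395774841309, 43.06501007080078) 8.31615161895752
[315 168  23  46 239] [-0.0006 -0.1071  0.0681] (76.10100555419922, 24.023326873779297) 10.548552513122559
[ 164  174  136   83 1315] [-0.0004  0.0559  0.0691] (124.80298614501953, 213.31166076660156) 10.102215766906738
choke [279.2, 212.0] 0.39 [-0.014 -0.024  0.01 ] [-0.014 -0.023  0.013]
relay [276.2, 198.8] 0.44 [ 0.011 -0.023  0.01 ] [ 0.011 -0.023  0.017]
heatsink [287.1, 209.9] 0.45 [-0.012 -0.038  0.01 ] [-0.012 -0.038  0.018]
```

View pics/t6.png

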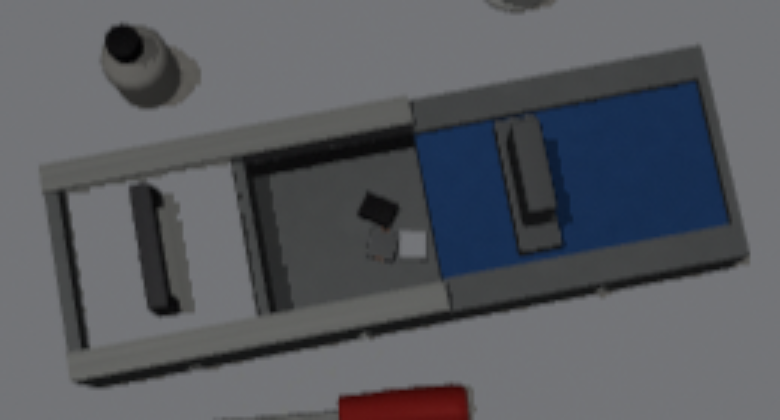

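View pics/s6.png

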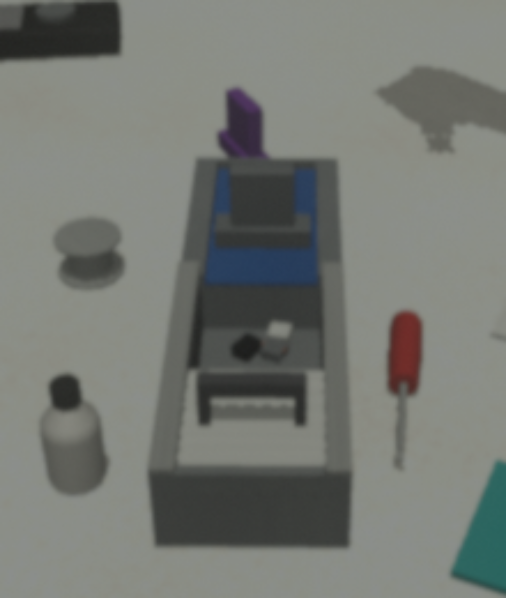

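Both pictures show the end state: the hatch is parked, the parts are in the well, and the scraper stands on the plate with the arm clear. Handing in.

```bash
python3 -c "
from station import r
print(r.hand_in(), r.observe()['time'])"
```

```text
the job is handed in; nothing more can be done
the job is handed in; nothing more can be done
```

The hatch is parked over the deck, all three dead components are in the well, and the scraper stands upright on the blue plate. I handed the job in about 19 s into the 54 s allowed; hand-in gives no verdict.

I lifted the hatch about 10.6 mm, slid it open and set it down. Then I gripped the scraper by its rib, pushed the parts over the edge, drew it back and let go.

Last checks, all in the unit's frame:

| Thing | Measured | Required |
|---|---|---|
| Hatch bar | x 0.000, y 0.104, height about 0.086 m (from its top at 0.093) | x within ±0.010, y 0.085–0.115, z 0.081–0.091 |
| Scraper | x -0.001, y -0.107; rib top at 0.118 m, which puts its mid-point at 0.084 | x within ±0.034, y -0.21 to -0.055, z 0.08–0.088 |
| Choke, relay, heatsink | x -0.014 to 0.011, y -0.023 to -0.038, tops below 0.02 m | x within ±0.054, y within ±0.052, z below 0.038 |

- **Fingers and bystanders:** By my heights, the fingers stayed about 20 mm above the components while pushing. The bottle, spool and screwdriver look unmoved in the last side picture, though I did not measure how far they might have shifted.
- **Robot:** At the last check, before hand-in, the arm was clear of everything, with only about 0.3 N at the wrist.
- **Failed or conflicting checks:** None of the final checks failed or disagreed. At the start, the networks' first hits for the hatch bar and, from above, the scraper were look-alikes, and their well position was wrong. I took the hatch and scraper positions from depth and the plate from its colour and known height instead.

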